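# Slide a loaded carrier tray across the gap into its dock

### The job

Load the flange into the measuring dock: slide its carrier tray off the transfer stand, across the open gap and into the dock; its nose is heavy, so hold its handle level all the way so that the nose never sags into the gap, and do not lift the tray off the rails. Press it gently home against the end stop until the spring latch pops up behind its rear edge, then let go; the flange must stay between its pins and the things lying about must not be moved.

Things in the scene. Friction and masses are not known exactly. Their poses are not given: they have to be found in the camera images.
- tray: Aluminium carrier tray: flat plate 160 x 110 x 6 mm, 0.34 kg, with a dark steel bridge handle near its rear edge. Origin: centre of the plate's underside; +x points to the nose (which enters the dock first; corners chamfered 8 mm), +z up. Loaded, its centre of mass lies about 20 mm ahead of the origin, 60 mm behind the nose: it tips nose-down over the gap unless the handle is held.
- tray_handle (a point): Centre of the handle bar, 62 mm behind the tray's origin and 50 mm above its underside. The bar is 12 mm thick along tray x, 16 mm high (from 42 to 58 mm above the underside) and runs along tray y; 66 mm are free between its two posts. It can be gripped from above across its 12 mm; the plate lies 36 mm below the bar.
- flange: Turned steel flange, 68 mm diameter x 10 mm with a 36 mm hub to 32 mm height, about 0.42 kg (varies), standing loose on the tray between three 9 mm high pins (1.5 mm play) with its axis 42 mm ahead of the tray's origin. Origin: centre of its underside.
- dock: Fixed dock on the bench: two steel rails, top 45 mm above its origin, between side guides 8 mm higher. Origin at bench level; +x is the way in. Rails run from x = -122 mm (mouth) to +127 mm; their first 16 mm slope as a 4 mm lead-in; guides leave 2 mm each side of the tray and flare 8 mm a side over the first 24 mm. The stop is a datum: keep the push under 20 N.
- dock_mouth (a point): The middle of the dock's mouth, on top of the rails: x = -122 mm, y = 0, z = 45 mm in the dock's frame. Between the rails lies a carriage with a rigid end stop (two steel buttons) and the latch as one unit; it was clamped for the last job anywhere within 22 mm of its middle setting and is not measured. The tray is home with its origin at dock x = -19 to +25 mm (middle +3), y = 0: feel for the stop.
- latch (a joint): Brass spring bolt on the carriage near the dock's mouth, ramp outwards, square face inwards 161.8 mm before the end stop. 0 = up, tip 6.5 mm above the rails; grows to 0.009 m as it is pressed down (1.5 N, 3.5 N when flush). The tray rides it down and holds it down until its rear edge has passed, in the last 1.8 mm before the end stop; then it springs up and locks the tray.
- transfer_stand: Fixed stand carrying the tray at the start: 170 mm rails and guides like the dock's, low bar at its rear. Origin at bench level in the middle; +x towards the dock. Its rails end at x = +85 mm, 45 mm up. The gap from there to the dock's mouth is 72 to 84 mm. It stands up to 2 mm off the dock's line, 0.5 degree askew and 1 mm higher, so the tray must give way sideways as it enters the guides.
- micrometer: Micrometer lying on the bench beyond the gap, 45 x 140 mm; leave alone.
- brass_bush: Flanged brass bush, 48 mm diameter, 30 mm high, beyond the dock; leave alone.
- spur_gear: Dark spur gear, 56 mm diameter, 24 mm high, beyond the transfer stand; leave alone.
- shaft_b: Stepped steel shaft, 32 mm diameter, 90 mm high, standing upright beyond the dock; leave alone.
Things that resemble listed ones, but are neither listed nor needed, are in the scene too. What is shaped like the flange but green or red is not meant.

How it is judged (in metres and radians):
On the way, in this order (a step that is already met when the one before it is completed fails the run):
1. the tray's nose rests on the dock's rails, level (x of tray in the frame of dock above -0.187 m and angle between tray's own z axis and vertical below 0.05 rad), for 0.1 s.
2. the tray is home against the stop with the latch up behind it (x of tray in the frame of dock above -0.026 m and value of joint latch below 0.002 m and z of tray in the frame of dock between 0.043 and 0.048 m and angle between tray's own z axis and vertical below 0.025 rad), for 0.2 s.
At the end, for the whole second after the job is handed in: The tray lies flat on the dock's rails against the end stop (up to 2 mm of latch play), at rest and released, with the latch up (joint below 2 mm) behind its rear edge, and the flange stands flat between its pins (within 5 mm) (all of step 2 and x of flange in the frame of tray between 0.037 and 0.047 m and y of flange in the frame of tray between -0.005 and 0.005 m and angle between flange's own z axis and vertical below 0.05 rad and linear speed of tray below 0.01 m/s and contact force between the fingers and tray below 0.1 N); the robot touches nothing.
It fails at once if the tray tips more than 3.4 degrees (nose sags into the gap) (angle between tray's own z axis and vertical above 0.06 rad).
It fails at once if the tray is lifted more than 8 mm off the rails (z of tray in the frame of dock above 0.054 m).
It fails at once if while going home the tray is pressed on stop, rails and guides with more than 55 N in all (weight, and a push well over 20 N) (x of tray in the frame of dock above -0.04 m and contact force between tray and dock above 55 N).
It fails at once if a bystander is moved more than 15 mm (distance of any of micrometer, brass_bush, spur_gear, shaft_b from where it was at the start of the episode above 0.015 m).
It also fails if it takes over 58 s, if anything falls off the work surface, if the arm or the gripper's body presses on something with over 40 N, if the wrist force passes 120 N, or if a joint passes its speed limit or range.

### The arm

A 7-joint arm with a two-finger parallel gripper is mounted at the origin on a cart in front of the work surface, level with it; the furniture and walls round the work are solid. World frame = base frame: x ahead of the robot, y to its left, z up, the work surface at z = 0. Lengths are in mm, angles in rad, forces in N, time in s.
With the tool pointing down it reaches from about 400 to 875 mm from the base axis. Payload 19.3 kg.
Tool frame: the origin (TCP) lies at the very end of the fingers, on their centre line; the grasp point (between the pads) lies 19 mm behind it (grip_point_offset is the z of the grasp point in the tool frame, in mm); z points along the fingers, x is the direction in which the jaws open and shut, and the axes are right-handed (so a half turn about z gives the same grasp; the last joint's range is limited). The gripper opens to 85 mm and grips with 20 to 120 N. Pads are 22 mm wide; open, the fingers measure 114 mm over their backs; the gripper's body (76 mm by 85 mm) begins 54 mm behind the grasp point. The pads swing forward as they close: fully open they stand 13 mm farther back than shut.
Start: joints at [-1.186, 0.521, -0.036, 1.599, 0.021, 1.021, -0.113], TCP at [274.568, 561.451, 231.291] pointing down, gripper open.
Joint ranges: [-2.91, 2.91], [-0.3, 2.13], [-1.5, 1.42], [0.17, 2.43], [-1.26, 4.41], [0.16, 1.93], [-2.52, 2.52]. Speed limits (rad/s): [1.89, 1.89, 2.39, 2.39, 3.01, 3.01, 3.01].

### API

Orientations are given as a 3x3 rotation matrix whose columns are the frame's x, y, z axes.
In Python, from workcell import movep, movel, goto_joints, open_gripper, clamp, wait, inverse_kinematics, read_state, camera, PlanningError, finish_job, grip_point_offset gives the robot as it stands. Calls block until the motion is done:
- movep(position, orientation): joint-space move of the TCP to a pose.
- movel(position, frame=None, max_speed=150, guard=None): straight line of the TCP; frame=None keeps the orientation; max_speed is the mean speed in mm/s. With guard (N) it stops when the force on the tool has changed by that much, and returns True; else False.
- goto_joints(angles): joint-space move.
- open_gripper() and clamp(): open the fingers fully, or close them until they stop; the grip force is fixed at half the most.
- wait(seconds).
- inverse_kinematics(position, orientation): joint angles nearest the present ones, or None.
- read_state(): the state.
- camera(name): name is "side" or "top" or "wrist"; returns a dict with "image" (384x512x3 uint8, blue, green, red), "range_z" (384x512 float32, mm along the optical axis (not along the pixel's ray), 0 where there is no reading), "fx", "fy", "cx", "cy" (pixels), "cam_to_world" (4x4, takes a point from camera to world coordinates). Camera axes: x right, y up, looking along -z (the intrinsics and any distortion apply to the point x, -y, -z); pixel columns grow to the right and rows downward; lengths in mm; the calibration is good to about 2 mm. A picture is of the moment at which its call begins.
A pose or a line that the arm cannot do raises PlanningError and nothing moves.
- finish_job(): hands the job in, once; it reports no verdict.
The state is a dict: "time": time; "qpos": joint angles; "qvel": joint speeds; "joint_efforts": joint torques, N m; "eef_pos": TCP position; "tool_rot": TCP orientation; "ft_force": force on the tool from outside, world axes, zero at the start; "torque": the same for the moment, N m; "finger_gap": finger opening in mm.
Only numpy, scipy, OpenCV 4.12 (cv2) and the standard library are available. Lean on these libraries where they do the work, as an engineer would, in place of code of your own. Each camera call takes 0.05 s, during which the arm holds its last target. There are 200 camera calls.

## Working session

There is one attempt and no reset: what is moved stays moved. The work goes in short steps, each a Python script; the robot and the scene stay as the last script left them, time stands still between calls to the robot, and variables do not carry over. Pictures are saved under pics/ and viewed, about 8 in all and at most 12, crops included, and the job is handed in when it is done.

```bash
ls; mkdir -p pics
python3 - <<'E'
from workcell import *
import cv2,numpy as np
s=read_state();print(s['time'],s['ft_force'],s['finger_gap'],grip_point_offset)
for n in("top","side"):
    c=camera(n);cv2.imwrite(f'pics/{n}0.png',c['image']);np.savez(f'{n}0.npz',**c)
    print(n,c['fx'],c['cx'],c['cy'],[k for k in c],np.round(c['cam_to_world'],3).tolist())
E
```

```text
pics
0.0 [-0.29751951  0.19833107 -0.20471801] 85.51439544724754 -18.700000000000003
top 413.19661570681 259.6649031810591 191.64503043466104 ['image', 'range_z', 'fx', 'fy', 'cx', 'cy', 'cam_to_world'] [[-0.025, 0.994, -0.105, 460.087], [-1.0, -0.025, -0.002, 60.742], [-0.005, 0.105, 0.994, 1099.203], [0.0, 0.0, 0.0, 1.0]]
side 426.3683009290204 249.94423272076014 195.23707613584375 ['image', 'range_z', 'fx', 'fy', 'cx', 'cy', 'cam_to_world'] [[0.999, -0.023, 0.048, 596.784], [0.053, 0.537, -0.842, -810.358], [-0.006, 0.844, 0.537, 637.453], [0.0, 0.0, 0.0, 1.0]]
```

View pics/top0.png

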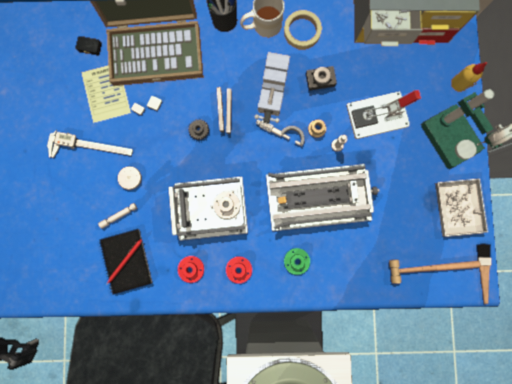

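View pics/side0.png

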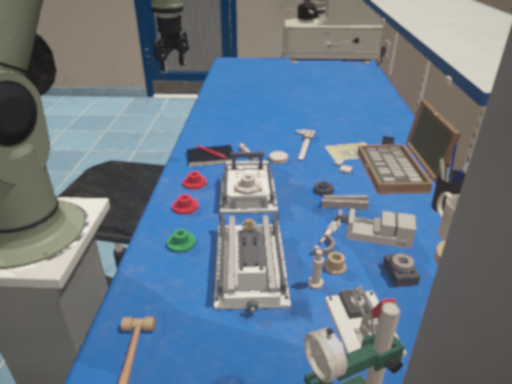

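The top view shows the stand and tray at columns 170–245, rows 178–238, with the handle at about (181,210). The dock is at columns 268–373, with the brass latch at about (283,200). Next I'll take closer wrist views.

```bash
cat > h.py <<'E'
from workcell import *
import cv2,numpy as np
def w(c,u,v,z=None):
    """pixel -> world; on plane z if given, else by depth"""
    M=np.array(c['cam_to_world']);d=np.array([(u-c['cx'])/c['fx'],-(v-c['cy'])/c['fy'],-1.])
    r=M[:3,:3]@d
    s=(z-M[2,3])/r[2] if z is not None else c['range_z'][int(round(v)),int(round(u))]
    return M[:3,3]+s*r
def cloud(c):
    v,u=np.mgrid[:384,:512];Z=c['range_z'];M=np.array(c['cam_to_world'])
    P=np.stack([(u-c['cx'])/c['fx']*Z,-(v-c['cy'])/c['fy']*Z,-Z],-1)
    return P@M[:3,:3].T+M[:3,3]
E
python3 - <<'E'
from h import *
c=dict(np.load('top0.npz'))
for n,p in dict(handle=(181,210),handle_t=(178,190),handle_b=(182,232),flange=(227,205),latch=(283,200),d1=(268,178),d2=(372,170),d3=(272,229),d4=(372,222)).items(): print(n,np.round(w(c,*p)),np.round(w(c,*p,50)))
s=read_state();print(np.round(s['tool_rot'],3).tolist())
# handle direction is world x; jaws along tray x = -y world
R=np.array([[0,-1,0],[-1,0,0],[0,0,-1.]]) 
for y in (230,60,-100):
    for sg in(1,-1):
        Rr=R.copy();Rr[:,:2]*=sg
        print(y,sg,inverse_kinematics([455,y,330],Rr),inverse_kinematics([455,y,90],Rr))
E
```

```text
handle [525. 253. 105.] [529. 264.  50.]
handle_t [574. 262. 100.] [580. 272.  50.]
handle_b [473. 262.  51.] [473. 262.  50.]
flange [539. 147.  49.] [539. 147.  50.]
latch [548.   4.  48.] [548.   4.  50.]
d1 [611.  40.   9.] [605.  41.  50.]
d2 [ 627. -241.   -3.] [ 619. -226.   50.]
d3 [476.  33.   9.] [475.  34.  50.]
d4 [ 488. -232.    1.] [ 486. -219.   50.]
[[0.439, 0.898, -0.0], [0.898, -0.439, -0.001], [-0.001, 0.0, -1.0]]
230 1 [-1.113885    0.28166404  0.67337134  1.79181167 -0.19244067  1.13450612
 -1.94866168] [-0.95062798  0.61961271  0.50544206  2.03376677 -0.51102485  0.61251715
 -1.66801717]
230 -1 [-0.5719576   0.23810389 -0.01516616  1.76716365  0.00394328  1.13635444
  0.98244064] [-0.51941125  0.55217802 -0.08638811  2.01189272  0.08258278  0.58075387
  0.90869478]
60 1 [-0.90257649  0.17756184  0.75148567  1.9082942  -0.13527246  1.10660529
 -1.66892987] [-0.61783582  0.55282433  0.47414036  2.15934345 -0.49089563  0.53351252
 -1.34550963]
60 -1 [-0.4493934   0.1461916   0.21535091  1.8905704  -0.03478802  1.10840286
  1.35004963] [-0.25166133  0.49544536 -0.01117641  2.1415343   0.01098939  0.50466467
  1.29968287]
-100 1 [-0.7162409   0.24196198  0.98528604  1.898509   -0.2239904   1.11757018
 -1.21602082] [-0.28401686  0.56658681  0.49831599  2.14315966 -0.5144294   0.54847151
 -0.97504548]
-100 -1 [-0.37000057  0.17172968  0.53514473  1.88688732 -0.0975209   1.10851111
  1.7730678 ] [ 0.04414211  0.50514513  0.05808888  2.12727655 -0.05752263  0.51059103
  1.71598482]
```

Run:
```python
from h import *
a=0.05
X=np.array([-a,1,0]);X/=np.linalg.norm(X);Z=np.array([0,0,-1.]);R=np.stack([X,np.cross(Z,X),Z],1);np.save('R0.npy',R)
for i,(x,y) in enumerate([(530,190),(545,-80)]):
    movep([x,y,330],R);wait(.3)
    c=camera('wrist');np.savez(f'w{i}.npz',**c)
    cv2.imwrite(f'pics/w{i}.png',cv2.resize(c['image'],(800,600)))
    print(np.round(c['cam_to_world'],2).tolist(),read_state()['time'])
```

```text
[[-0.05, -0.95, -0.3, 451.45], [1.0, -0.05, -0.02, 187.08], [-0.0, -0.3, 0.95, 471.42], [0.0, 0.0, 0.0, 1.0]] 2.1417
[[-0.05, -0.95, -0.3, 466.7], [1.0, -0.05, -0.02, -82.59], [0.0, -0.3, 0.95, 471.48], [0.0, 0.0, 0.0, 1.0]] 3.5417
```

View pics/w0.png

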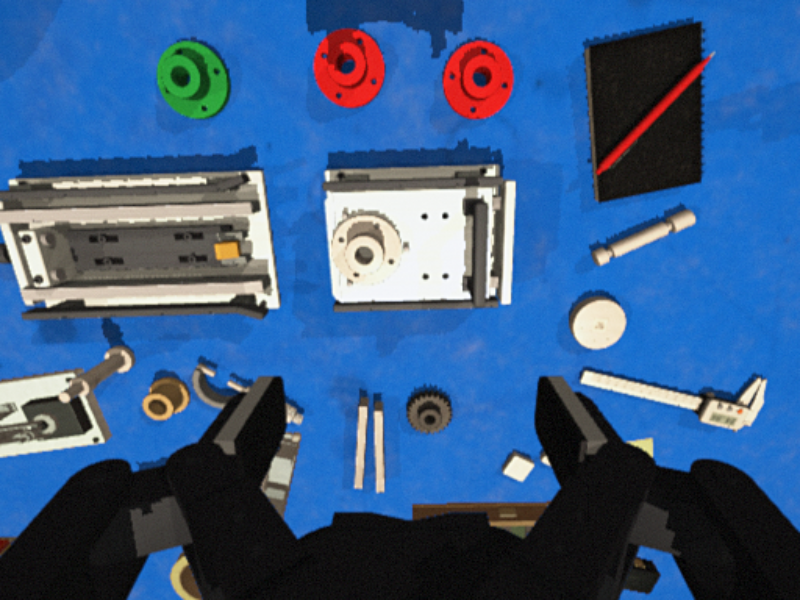

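View pics/w1.png

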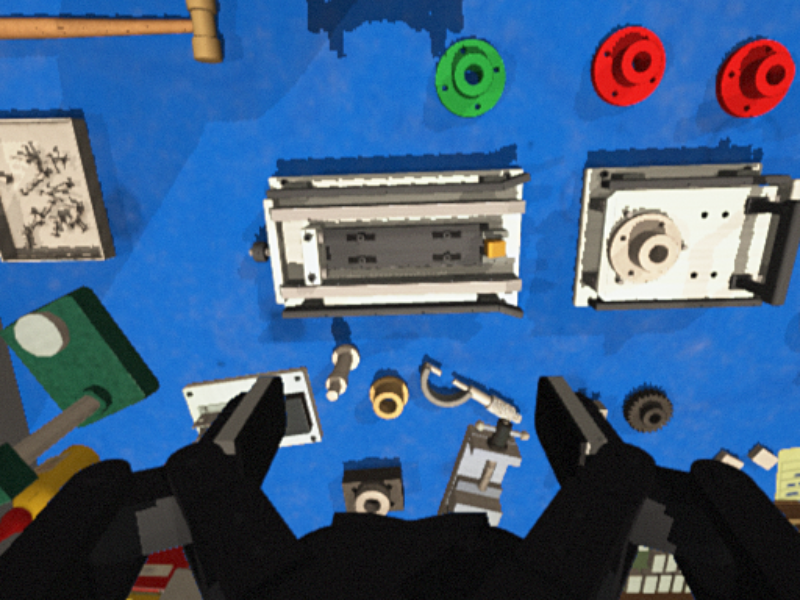

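w0 shows the handle bar at about (480,200)–(478,305) and the hub at (365,255). w1 shows the dock rails along rows 207 and 290, the brass latch at (495,247) and the stop plate at (312,255). I'll fit the poses from the depth clouds.

Run:
```python
from h import *
def fit(P):
    x,y=P[:,0],P[:,1]; k=np.polyfit(y,x,1); r=x-np.polyval(k,y); k=np.polyfit(y[abs(r)<4],x[abs(r)<4],1); return k
for f in('w0','w1'):
    c=dict(np.load(f+'.npz'));P=cloud(c).reshape(-1,3)
    reg=lambda x0,x1,y0,y1,z0,z1:P[(P[:,0]>x0)&(P[:,0]<x1)&(P[:,1]>y0)&(P[:,1]<y1)&(P[:,2]>z0)&(P[:,2]<z1)]
    # z histograms
    for nm,b in dict(dock=(450,640,-240,60),stand=(440,620,90,310)).items():
        Q=reg(*b,20,125);h,e=np.histogram(Q[:,2],np.arange(20,125,2))
        print(f,nm,[(int(a),int(n)) for a,n in zip(e,h) if n>25])
    H=reg(440,620,200,310,96,112)
    if len(H)>20:
        r=cv2.minAreaRect(H[:,:2].astype(np.float32));print('handle',len(H),np.round(H.mean(0),1),H[:,2].max(),np.median(H[:,2]),r, np.percentile(H[:,:2],[2,98],axis=0).round(1).tolist())
    Fl=reg(440,620,100,200,72,82)
    if len(Fl)>20: print('hub',Fl.mean(0).round(1),len(Fl),cv2.minEnclosingCircle(Fl[:,:2].astype(np.float32)))
    for nm,b in dict(railA=(540,640,-200,20,42,48.5),railB=(440,540,-200,20,42,48.5),gA=(540,640,-200,0,50,58),gB=(440,540,-200,0,50,58),sgA=(540,640,100,260,50.5,51)).items():
        Q=reg(*b)
        if len(Q)>50:
            k=fit(Q);r=Q[:,0]-np.polyval(k,Q[:,1]);q=Q[abs(r)<15];print(nm,len(Q),'slope',k[0].round(4),'x@-80',np.polyval(k,-80).round(1),'rng',np.percentile(r,[3,97]).round(1),'y',np.percentile(q[:,1],[0,1,99,100]).round(1),'z',np.median(q[:,2]).round(1))
```

```text
w0 dock [(20, 1903), (22, 357), (24, 223), (26, 214), (28, 200), (30, 274), (32, 391), (34, 324), (36, 225), (38, 214), (40, 265), (42, 1589), (44, 948), (46, 150), (48, 217), (50, 1093), (52, 588), (54, 54), (56, 100), (58, 231), (60, 40), (62, 29)]
w0 stand [(32, 26), (34, 36), (36, 96), (38, 54), (40, 36), (42, 80), (44, 105), (46, 94), (48, 1752), (50, 3667), (52, 1019), (54, 365), (56, 27), (58, 369), (60, 653), (62, 30), (80, 154), (82, 217), (98, 43), (100, 259), (102, 278)]
handle 600 [525.8 251.9 101.7] 104.69249610446604 101.90573972565474 ((528.3219604492188, 252.58599853515625), (91.91010284423828, 12.362998962402344), 4.395819664001465) [[483.8, 244.3], [572.2, 259.9]]
hub [534.9 149.8  80.4] 192 ((536.6538696289062, 148.9769744873047), 18.00394058227539)
railA 1329 slope -0.0918 x@-80 591.9 rng [-41.9  20.2] y [-199.6 -197.7   17.6   20. ] z 43.7
railB 1181 slope -0.0807 x@-80 514.2 rng [-5.8  6.1] y [-200.  -198.5   17.4   19.6] z 43.7
gA 799 slope 0.1347 x@-80 607.4 rng [-52.5  32.6] y [-181.9 -171.4   -1.3   -0.2] z 51.8
gB 754 slope -0.1021 x@-80 493.7 rng [-5.2 32.
[... 806 characters left out ...]
8808228185 ((527.8375854492188, 251.3226776123047), (92.72502899169922, 13.726645469665527), 5.062044143676758) [[485.2, 243.5], [572.2, 258.6]]
hub [535.4 146.4  79.2] 293 ((536.752197265625, 148.75917053222656), 18.624774932861328)
railA 1254 slope -0.1149 x@-80 593.7 rng [-38.2  19.4] y [-199.3 -197.5   17.9   19.9] z 43.7
railB 1199 slope -0.0817 x@-80 513.6 rng [-24.3   6.3] y [-200.  -198.1   17.7   19.8] z 43.7
gA 728 slope 0.0065 x@-80 612.0 rng [-65.8  14.7] y [-1.992e+02 -1.979e+02 -1.700e+00 -1.000e-01] z 51.6
gB 747 slope -0.097 x@-80 493.3 rng [-4.7 31.6] y [-199.7 -197.9   -2.2   -0.4] z 51.7
sgA 445 slope -0.1538 x@-80 611.1 rng [-25.6  22.6] y [113.5 115.  256.  259.6] z 50.8
```

Run:
```python
from h import *
for f,b in(('w1',(165,100,345,210)),('w0',(200,95,340,205))):
    c=dict(np.load(f+'.npz'));x0,y0,x1,y1=b
    k=800/(x1-x0);im=cv2.resize(c['image'][y0:y1,x0:x1],None,fx=k,fy=k,interpolation=cv2.INTER_CUBIC)[:600]
    cv2.imwrite(f'pics/{f}c.png',im);print(f,k,im.shape)
```

```text
w1 4.444444444444445 (489, 800, 3)
w0 5.714285714285714 (600, 800, 3)
```

View pics/w1c.png

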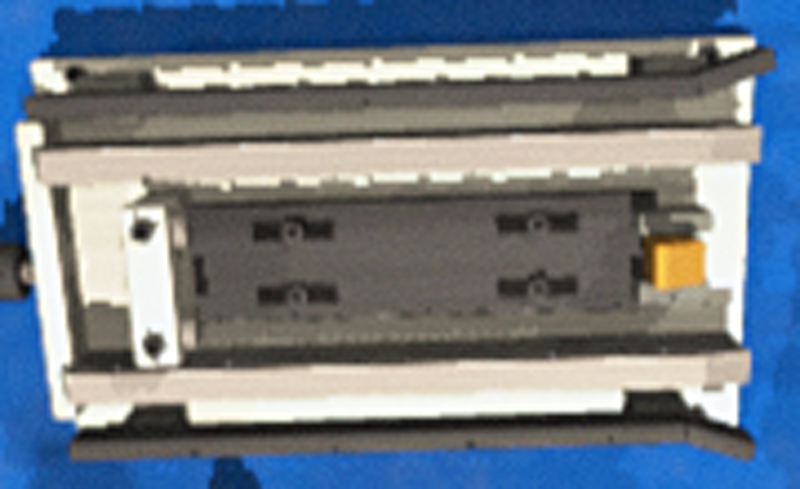

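View pics/w0c.png

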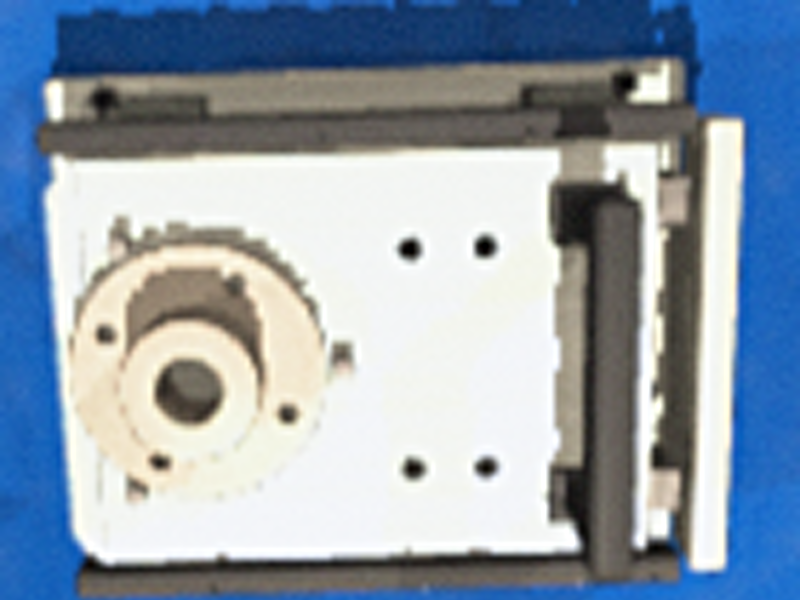

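Run:
```python
from h import *
k=800/180
c=dict(np.load('w1.npz'))
g=lambda u,v,z:w(c,165+(u+.5)/k-.5,100+(v+.5)/k-.5,z).round(1)
L=lambda a,b:((b[0]-a[0])/(b[1]-a[1])).round(4)
for n,z,a,b in [('nearrail outer',45,(40,150),(700,130)),('nearrail mid',45,(40,166),(700,147)),('farrail mid',45,(70,385),(700,368)),('nearguide',53,(30,105),(680,88)),('farguide',53,(75,443),(680,430)),('nearguide inner',53,(30,116),(680,96)),('farguide inner',53,(75,432),(680,420))]:
    A,B=g(*a,z),g(*b,z);s=L(A,B);print(n,A,B,s,'x@-80',(A[0]+s*(-80-A[1])).round(1))
for n,z,p in [('mouth near',41,(760,145)),('mouth far',41,(750,367)),('rear near',45,(38,165)),('rear far',45,(66,385)),('latch in edge',51,(652,265)),('latch out',48,(703,262)),('stop face near',60,(183,225)),('stop face far',60,(183,345)),('stop plate',60,(155,285))]: print(n,g(*p,z))
P=cloud(c).reshape(-1,3)
s=-.081
for f in('w0','w1'):
    c=dict(np.load(f+'.npz'));P=cloud(c).reshape(-1,3)
    m=(P[:,1]>-190)&(P[:,1]<0)
    o=P[:,0]-s*(P[:,1]+80)
    for nm,(z0,z1) in dict(rail=(41.5,47),guide=(49.5,54)).items():
        h,e=np.histogram(o[m&(P[:,2]>z0)&(P[:,2]<z1)],np.arange(470,640,2));print(f,nm,[(int(a),int(n)) for a,n in zip(e,h) if n>20])
# plate & stand of tray
c=dict(np.load('w0.npz'));k=800/140
g=lambda u,v,z:w(c,200+(u+.5)/k-.5,95+(v+.5)/k-.5,z).round(1)
for n,z,p in [('nose near',52,(48,190)),('nose far',52,(72,520)),('side near a',52,(80,157)),('side near b',52,(520,143)),('bar rear top',103,(638,230)),('bar rear bot',103,(633,540)),('bar frnt top',103,(597,230)),('bar frnt bot',103,(592,540)),('bar end top',103,(615,195)),('bar end bot',103,(612,572)),('rear edge',52,(660,300))]: print(n,g(*p,z))
```

```text
nearrail outer [ 519.7 -214.9   45. ] [501.3   9.9  45. ] -0.0819 x@-80 508.7
nearrail mid [ 525.2 -215.2   45. ] [507.   10.5  45. ] -0.0806 x@-80 514.3
farrail mid [ 603.5 -207.9   45. ] [585.2  19.8  45. ] -0.0804 x@-80 593.2
nearguide [ 504.1 -215.1   53. ] [ 4.874e+02 -1.000e-01  5.300e+01] -0.0777 x@-80 493.6
farguide [ 622.9 -204.5   53. ] [606.5  13.4  53. ] -0.0753 x@-80 613.5
nearguide inner [ 507.7 -215.2   53. ] [4.9e+02 2.0e-01 5.3e+01] -0.0822 x@-80 496.6
farguide inner [ 618.7 -204.4   53. ] [602.8  13.   53. ] -0.0731 x@-80 609.6
mouth near [505.6  32.   41. ]
mouth far [585.   38.9  41. ]
rear near [ 524.9 -215.8   45. ]
rear far [ 603.6 -209.3   45. ]
latch in edge [547.4  -2.7  51. ]
latch out [546.   15.6  48. ]
stop face near [ 540.3 -163.4   60. ]
stop face far [ 582.1 -163.8   60. ]
stop plate [ 561.4 -173.1   60. ]
w0 rail [(508, 148), (510, 162), (512, 162), (514, 167), (516, 163), (518, 154), (520, 36), (588, 138), (590, 135), (592, 136), (594, 139), (596, 145), (598, 126), (600, 40), (610, 101), (612, 26)]
w0 guide [(488, 61), (490, 180), (492, 172), (494, 179), (496, 112), (610, 49), (612, 153), (614, 133), (616, 137), (618, 88)]
w1 rail [(488, 24), (508, 162), (510, 165), (512, 168), (514, 165), (516, 157), (518, 163), (588, 156), (590, 142), (592, 137), (594, 139), (596, 136), (598, 134), (610, 123)]
w1 guide [(488, 90), (490, 179), (492, 176), (494, 180), (496, 91), (610, 71), (612, 153), (614, 137), (616, 128), (618, 73)]
nose near [492.7 108.3  52. ]
nose far [582.2 114.2  52. ]
side near a [483.9 116.6  52. ]
side near b [474.6 230.   52. ]
bar rear top [489.7 253.5 103. ]
bar rear bot [564.4 260.1 103. ]
bar frnt top [490.2 244.1 103. ]
bar frnt bot [564.9 250.1 103. ]
bar end top [482.1 247.4 103. ]
bar end bot [572.9 255.8 103. ]
rear edge [513.  270.4  52. ]
```

The fits agree on these values:
- The dock axis direction is t = (0.080, -0.997), with the mouth at about (544.6, 35.4).
- The handle is at about (528.3, 252.5), and the tray sits 1.2 mm to +x of the dock line.
- The latch and stop put home at dock x of about -2.

Next I'll grip the handle.

```bash
cat >> h.py <<'E'
a=0.0805
t=np.array([a,-1,0])/np.hypot(a,1); n=np.array([-t[1],t[0],0]) # n ~ +x lateral
X=-t;Z=np.array([0,0,-1.]);R=np.stack([X,np.cross(Z,X),Z],1)
mouth=np.array([544.6,35.4,0]);dock=mouth+122*t
def tray_x(): return (np.array(read_state()['eef_pos'])-dock)@t+62   # tray origin in dock x while gripped
def rep(m=''):
    s=read_state();f=np.array(s['ft_force']);print(m,'t',round(s['time'],2),'eef',np.round(s['eef_pos'],1),'f_t,f_n,fz',np.round([f@t,f@n,f[2]],1),'M',np.round(s['torque'],2),'gap',round(s['finger_gap'],1),'x',round(tray_x(),1),flush=True)
E
python3 - <<'E'
from h import *
H=np.array([528.3,252.5,77.1])
movep(H+[0,0,60],R);wait(.2);rep('above')
print(movel(H,max_speed=80,guard=8));wait(.2);rep('down')
clamp();wait(.3);rep('clamped')
c=camera('wrist');cv2.imwrite('pics/w2.png',c['image'])
E
```

```text
above t 5.17 eef [528.9 251.7 137.6] f_t,f_n,fz [ 0.2 -0.6 -0.1] M [ 0.03 -0.01 -0.03] gap 85.4 x -276.9
False
down t 6.28 eef [528.5 252.6  77.6] f_t,f_n,fz [ 0.4 -0.3 -0.4] M [ 0.   -0.03 -0.02] gap 85.3 x -277.8
clamped t 7.24 eef [528.3 252.5  77.2] f_t,f_n,fz [ 1.  -1.5  6.4] M [-0.2   0.3  -0.05] gap 10.6 x -277.7
```

View pics/w2.png

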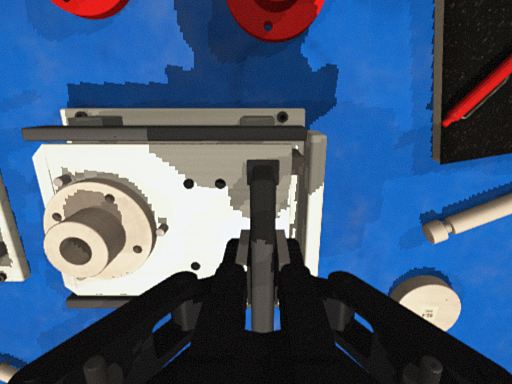

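The handle is gripped: the pads are on the bar around (263,260) with a gap of 10.6 mm. The tool is pressing down about 6 N, so I'll unload it slightly and then cross in guarded stages.

Run:
```python
from h import *
P0=np.array([528.3,252.5,77.1])
movel(P0+[0,0,.6],max_speed=10);wait(.2);rep('up.6')
def go(d,lat,dz,v=40,g=14):
    r=movel(P0+d*t+lat*n+[0,0,dz],max_speed=v,guard=g);wait(.15);rep(f'go {d} {lat} {dz} hit={r}');return r
for d,lat in ((25,-.4),(50,-.8),(70,-1.2)):
    if go(d,lat,.6): break
c=camera('wrist');P=cloud(c).reshape(-1,3);Q=P-dock
xs=Q@t;ys=Q@n
x0=tray_x()
m=(abs(ys)<48)&(xs>x0-40)&(xs<x0+72)&(Q[:,2]>44)&(Q[:,2]<56)
A=np.c_[xs[m]-x0,ys[m],np.ones(m.sum())];k=None;z=Q[m,2];keep=np.ones(len(z),bool)
for _ in range(4):
    k=np.linalg.lstsq(A[keep],z[keep],rcond=None)[0];keep=abs(z-A@k)<1.2
print('plate plane',k,keep.sum())
np.savez('w3.npz',**c);cv2.imwrite('pics/w3.png',c['image'])
```

```text
up.6 t 7.74 eef [528.2 252.4  77.5] f_t,f_n,fz [ 0.6  0.2 -2.9] M [-0.07  0.02  0.  ] gap 11.0 x -277.6
go 25 -0.4 0.6 hit=False t 8.67 eef [529.8 227.5  77.6] f_t,f_n,fz [ 1.4 -0.6 -3.7] M [-0.27 -0.02 -0.01] gap 11.1 x -252.6
go 50 -0.8 0.6 hit=False t 9.59 eef [531.4 202.4  77.6] f_t,f_n,fz [ 2.5 -0.2 -2.7] M [-0.29 -0.06  0.  ] gap 11.0 x -227.6
go 70 -1.2 0.6 hit=False t 10.39 eef [532.6 182.4  77.6] f_t,f_n,fz [ 3.   0.8 -3.2] M [-0.4  -0.03 -0.  ] gap 11.1 x -207.4
plate plane [-4.78921081e-03 -7.23791073e-05  5.05007742e+01] 12240
```

The tray is level over the gap, with a plate slope of -0.005 rad. On into the dock mouth.

```bash
cat >> h.py <<'E'
P0=np.array([528.3,252.5,77.1])
def go(d,lat,dz,v=40,g=12):
    r=movel(P0+d*t+lat*n+[0,0,dz],max_speed=v,guard=g);wait(.15);rep(f'go {d} {lat} {dz} hit={r}');return r
def plane():
    c=camera('wrist');P=cloud(c).reshape(-1,3);Q=P-dock
    xs=Q@t;ys=Q@n;x0=tray_x()
    m=(abs(ys)<48)&(xs>x0-40)&(xs<x0+72)&(Q[:,2]>44)&(Q[:,2]<56)
    A=np.c_[xs[m]-x0,ys[m],np.ones(m.sum())];z=Q[m,2];keep=np.ones(len(z),bool)
    for _ in range(4):
        k=np.linalg.lstsq(A[keep],z[keep],rcond=None)[0];keep=abs(z-A@k)<1.2
    print('plane',k.round(4),keep.sum(),flush=True);return c
E
python3 - <<'E'
from h import *
for d in (82,94,104,115,130):
    if go(d,-1.2,.6): break
    if d in(94,130): plane()
c=plane();cv2.imwrite('pics/w4.png',c['image'])
E
```

```text
go 82 -1.2 0.6 hit=False t 11.04 eef [533.7 170.4  77.6] f_t,f_n,fz [ 2.   1.3 -2.1] M [-0.28 -0.19  0.03] gap 11.3 x -195.5
go 94 -1.2 0.6 hit=False t 11.64 eef [534.5 158.6  77.5] f_t,f_n,fz [ 1.  -0.5 -4.6] M [-0.11 -0.03 -0.01] gap 11.1 x -183.6
plane [-6.70000e-03 -0.00000e+00  5.03823e+01] 12157
go 104 -1.2 0.6 hit=False t 12.24 eef [535.4 148.6  77.7] f_t,f_n,fz [-0.9  0.  -5.2] M [0.1  0.02 0.03] gap 11.1 x -173.6
go 115 -1.2 0.6 hit=False t 12.82 eef [536.3 137.7  77.6] f_t,f_n,fz [ 1.4  0.5 -5.5] M [-0.15 -0.06  0.02] gap 11.0 x -162.7
go 130 -1.2 0.6 hit=False t 13.49 eef [537.5 122.8  77.7] f_t,f_n,fz [ 0.6  0.1 -4. ] M [-0.16 -0.01  0.  ] gap 11.0 x -147.7
plane [-5.8000e-03 -7.0000e-04  5.0536e+01] 12201
plane [-5.50000e-03 -6.00000e-04  5.05326e+01] 12189
```

View pics/w4.png

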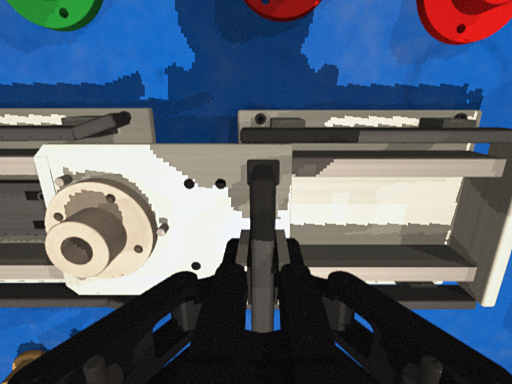

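The nose (left edge, column 35) is on the dock rails inside the guides and the flange is seated. Lateral force is near zero. I'll continue, then lower to dock height once the rear is off the stand.

Run:
```python
from h import *
ok=True
for d,z in ((150,.6),(165,.6),(165,.2),(165,-.1),(190,-.1),(215,-.1),(240,-.1),(258,-.1)):
    if go(d,-1.2,z): ok=False;break
plane()
```

```text
go 150 -1.2 0.6 hit=False t 14.39 eef [539.1 102.9  77.7] f_t,f_n,fz [ 0.8  0.3 -4.2] M [-0.09 -0.04  0.02] gap 10.8 x -127.7
go 165 -1.2 0.6 hit=False t 15.07 eef [540.3  87.9  77.7] f_t,f_n,fz [ 2.   0.7 -4.8] M [-0.15 -0.03 -0.  ] gap 10.9 x -112.6
go 165 -1.2 0.2 hit=False t 15.47 eef [540.3  88.   77.3] f_t,f_n,fz [-0.6 -0.9 -4. ] M [-0.05  0.09  0.  ] gap 10.9 x -112.8
go 165 -1.2 -0.1 hit=False t 15.87 eef [540.4  88.1  77. ] f_t,f_n,fz [-0.7 -0.5 -2.9] M [ 0.24  0.17 -0.05] gap 11.3 x -112.8
go 190 -1.2 -0.1 hit=False t 16.79 eef [542.3  62.9  76.9] f_t,f_n,fz [ 1.7 -0.3 -3.1] M [-0.4  -0.08 -0.03] gap 11.4 x -87.6
go 215 -1.2 -0.1 hit=False t 17.72 eef [544.3  37.9  76.9] f_t,f_n,fz [ 2.8 -0.3 -2.4] M [-0.45 -0.01 -0.05] gap 10.9 x -62.5
go 240 -1.2 -0.1 hit=False t 18.64 eef [546.3  12.9  76.9] f_t,f_n,fz [ 2.8 -0.  -2.9] M [-0.54 -0.08 -0.05] gap 11.0 x -37.5
go 258 -1.2 -0.1 hit=False t 19.39 eef [547.7  -5.   76.9] f_t,f_n,fz [ 3.3  0.2 -1.5] M [-0.44 -0.1   0.01] gap 10.8 x -19.4
plane [-2.70000e-03 -1.00000e-04  5.00383e+01] 12281
```

Run:
```python
from h import *
go(258,-1.2,-.3)
prev=None
for d in np.arange(260,304,1.0):
    h=movel(P0+d*t-1.2*n+[0,0,-.3],max_speed=10,guard=10);wait(.05)
    s=read_state();f=np.array(s['ft_force'])@t
    print(d,h,round(tray_x(),2),round(f,1),end=' | ')
    if h or f<-10: break
rep('end');plane()
```

```text
go 258 -1.2 -0.3 hit=False t 19.84 eef [547.7  -4.8  76.8] f_t,f_n,fz [ 1.8  0.1 -1.7] M [-0.51  0.04  0.02] gap 10.9 x -19.7
260.0 False -18.21 -5.1 | 261.0 False -16.78 -3.3 | 262.0 False -15.62 -3.6 | 263.0 False -14.58 -2.7 | 264.0 False -13.58 -2.3 | 265.0 False -12.61 -2.9 | 266.0 False -11.61 -3.4 | 267.0 False -10.61 -3.4 | 268.0 False -9.6 -2.3 | 269.0 False -8.61 -4.0 | 270.0 False -7.61 -3.5 | 271.0 False -6.6 -3.0 | 272.0 False -5.61 -2.9 | 273.0 False -4.3 -1.2 | 274.0 False -3.4 0.5 | 275.0 False -2.56 -0.6 | 276.0 False -2.47 -6.1 | 277.0 False -2.37 -11.3 | end t 25.34 eef [549.1 -22.   76.9] f_t,f_n,fz [-11.3  -2.2   0.8] M [ 2.24  0.64 -0.01] gap 11.0 x -2.4
plane [-1.70000e-03 -2.00000e-04  4.99956e+01] 12223
```

I felt the stop at x of about -2.4 with an 11 N push. The drag dropped about 1.8 mm before it, which suggests the latch popped. I'll check that by camera before letting go.

Run:
```python
from h import *
c=camera('wrist');k=4;im=c['image'][150:300,210:360]
cv2.imwrite('pics/w5.png',cv2.resize(im,None,fx=k,fy=k,interpolation=cv2.INTER_CUBIC))
```

```text
(no output)
```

View pics/w5.png

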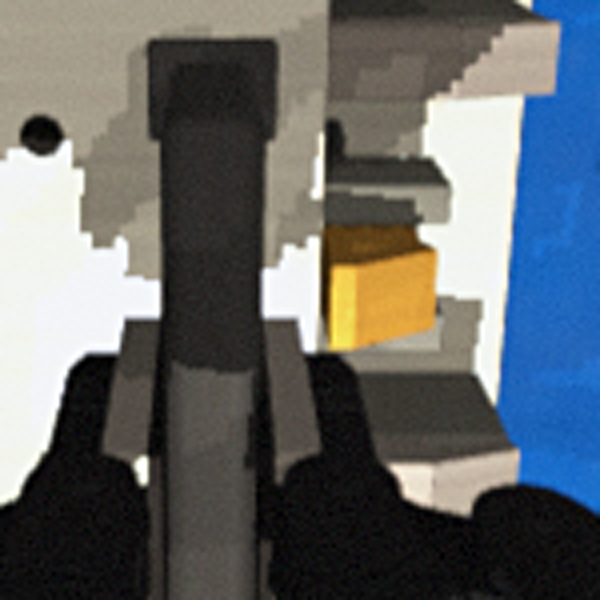

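The latch bolt (crop 330–437, 230–350) is clear and sits just behind the tray's rear edge. I'll check its height by depth, ease the push, release, retreat and look again.

Run:
```python
from h import *
c=camera('wrist');P=cloud(c)-dock
for u,v in((294,225),(296,222),(300,222),(306,220),(316,220)): print(np.round([P[v,u]@t,P[v,u]@n,P[v,u,2]],1))
p=np.array(read_state()['eef_pos'])
movel(P0+275*t-1.2*n+[0,0,-.3],max_speed=10);wait(.2);rep('eased')
open_gripper();wait(.2);rep('open')
q=P0+275*t-1.2*n
movel(q+[0,0,80],max_speed=80)
movep(q+[-10,20,250],R);wait(.3);rep('clear')
c=camera('wrist');P=cloud(c)-dock;xs,ys,z=P@t,P@n,P[...,2]
m=(abs(ys)<48)&(xs>-50)&(xs<0)&(z>44)&(z<56)
print('plate',np.linalg.lstsq(np.c_[xs[m],ys[m],np.ones(m.sum())],z[m],rcond=None)[0].round(4))
hub=(z>76)&(z<86)&(xs>10)&(xs<80)&(abs(ys)<40);hh=(z>96)&(z<108)&(xs<-40)&(xs>-90)&(abs(ys)<50)
for q in(hub,hh): print(cv2.minAreaRect(np.c_[xs[q],ys[q]].astype(np.float32)))
B=c['image'].astype(int);y=(B[...,2]-B[...,0]>70)&(abs(ys)<15)&(xs>-110)&(xs<-70);print('latch',y.sum(),np.percentile(xs[y],[2,98]),np.percentile(z[y],[50,98]))
cv2.imwrite('pics/w6.png',cv2.resize(c['image'],(800,600)))
```

```text
[-86.2  -0.5  50.7]
[-87.5  -2.4  50. ]
[-90.1  -2.6  50.6]
[-94.6  -2.6  47.3]
[-102.    -1.2   44. ]
eased t 26.04 eef [549.2 -21.7  76.8] f_t,f_n,fz [-2.1 -0.3 -2.4] M [ 0.48  0.17 -0.02] gap 10.5 x -2.7
open t 26.95 eef [549.2 -21.7  76.8] f_t,f_n,fz [ 1.  -0.5  0.2] M [ 0.01  0.   -0.07] gap 85.4 x -2.7
clear t 29.12 eef [539.   -1.8 326.3] f_t,f_n,fz [-0.  -0.1  0.4] M [ 0.03 -0.04 -0.01] gap 85.4 x -23.4
plate [ 9.00000e-04 -7.00000e-04  4.97647e+01]
((38.25606155395508, 0.11041641235351562), (35.387969970703125, 35.673683166503906), 79.86602020263672)
((-65.8089599609375, 0.10569000244140625), (11.963785171508789, 93.39852905273438), 0.5862532258033752)
latch 133 [-104.29233701  -85.5940332 ] [47.11000372 51.04268062]
```

View pics/w6.png

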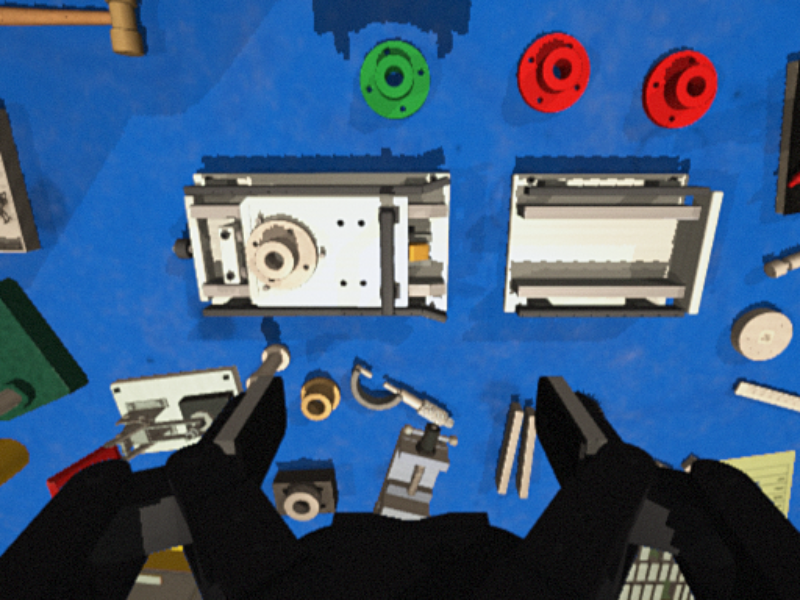

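```bash
python3 -c "
from workcell import *
wait(.5);finish_job()"
```

```text
the job is handed in; nothing more can be done
```

The tray is in the dock against the end stop with the latch up behind it, and I handed the job in at about 30 s of the 58 s allowed. `finish_job()` gives no verdict, so this rests on my own checks.

**What I did:** I gripped the handle, slid the tray level across the gap and crept it home. The stop came at tray x of about -2.4 mm in the dock frame, with an 11 N push. I then eased the push to 2 N, released and withdrew the arm.

**Last checks, by camera and wrist force:**
- **Tray:** it lies flat (slope about 0.001 rad) and centred in the dock. During the crossing the largest slope I measured was about 0.007 rad nose-down.
- **Latch:** its tip reads about 7 mm above the rails, which is fully up, and it sits just behind the tray's rear edge.
- **Flange:** its axis is 104 mm ahead of the handle, or 42 mm ahead of the tray's origin, within 0.1 mm of centre.
- **Gripper:** it is open and clear of everything, with wrist force near zero.
- **Bystanders:** the micrometer, bush and shaft look undisturbed in the last picture. The gear is mostly hidden behind a finger there, but the arm stayed well away from it.

**Small disagreements:** depth readings ran about 1.3 mm low against the stated 45 mm rail height. The final camera fit put the tray at x of about -3.8 mm, against -2.4 to -2.7 mm from the arm. Both are within the calibration error plus latch play.

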